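# Pop open the router-cutter box

## Robot

A 6-joint arm with a two-finger parallel gripper is mounted at the origin on the work surface. World frame = base frame: x ahead of the robot, y to its left, z up, the work surface at z = 0. Lengths are in m, angles in rad, forces in N, time in s.
With the tool pointing down it reaches from about 0.35 to 0.775 m from the base axis. Payload 7.3 kg.
Tool frame: the origin (TCP) lies where the fingers leave the gripper's body, on its centre line; the fingertips stand nose_length ahead of it and the grasp point (between the pads) lies 47 mm ahead of it (nose_length is the distance from the TCP to the fingertips, in m); z points along the fingers, y is the direction in which the jaws open and shut (so a half turn about z gives the same grasp; the last joint's range is limited). The gripper opens to 92 mm and grips with 3 to 60 N. Pads are 19 mm wide; open, the fingers measure 130 mm over their backs; the gripper's body (75 mm by 190 mm) begins 47 mm behind the grasp point.
Start: joints at [-1.352, 0.342, 1.524, -0, 1.275, -0.146], TCP at [0.187, -0.49, 0.292] pointing down, gripper open.
Joint ranges: [-2.53, 2.53], [-0.77, 2.02], [0.04, 2.7], [-1, 4.14], [0.28, 2.66], [-3.11, 3.11]. Speed limits (rad/s): [2.57, 2.57, 3.14, 3.14, 3.14, 3.14].

## Interface

Orientations are given as a unit quaternion [w, x, y, z].
In Python, from station import get_obs, capture, close_job, look_for, cut_out, place_of, nose_length gives the robot as it stands.
- The arm moves only by the tool move_arm, never from a script. Its argument "commands" is a list of rows, each an object with "jaw": the closure, from 0 (fully open) to 1 (shut); "slide": the shift along the tool's x, y, z in mm, a list of three; "yaw": the turn about the tool's z in degrees. A call has exactly 10 rows; each row is the pose to reach, as a shift and turn from the pose commanded when the call began, along the tool's axes at that moment; what a row does not reach only later rows make up. A row lasts 1/10 s, in which the tool goes at most 50 mm and 8.59 degrees, less where a joint would pass 70% of its speed; a pose out of reach is approached as far as the arm can. A call with a gripper value outside its range is refused whole. The fingers move at their own pace and stop on an object; "grip_force" is the grip in N (left out, the last holds). Time passes only in rows, so rows that repeat a pose let the fingers close, or fill a call up. It gives the time, the measured TCP pose, the force and the opening at its end, in the units of the state.
- get_obs(): the state, without advancing time (a new reading comes with each control period).
- capture(name): name is "scene" or "top" or "wrist"; returns a dict with "img" (480x640x3 uint8, red, green, blue), "depth" (480x640 float32, m along the optical axis (not along the pixel's ray), 0 where there is no reading), "K" (3x3 intrinsics, pixels), "R" (3x3) and "t" (3): a world point X has camera coordinates R X + t. Camera axes: x right, y down, z forward; pixel columns grow to the right and rows downward; lengths in m; the calibration is good to about 2 mm. A picture is of the moment at which its call begins.
- close_job(): hands the job in, once; it reports no verdict.
Trained networks look in a picture, given as the dict that the camera call returned (one of the last four; its "shot" number tells which), for a name from the list of things; names that differ only in an ending like _2 or _b are one class to them, and where a whole thing is asked for, a point or a joint stands for the part that bears it (a point fixed in the world has none). Each returns a list of dicts, best first, with "p" (0 to 1); they miss things now and then, are a little off and sometimes report something else, mostly with a low value. They report only what shows in the picture. A call takes as long as a camera call.
- look_for(picture, query): "at" ([x, y, z] in m, in world coordinates, good to about 4 mm: the middle of the surface that is visible of it).
- cut_out(picture, query): "region" (480x640 bool, what is visible of it).
- place_of(picture, query): "at" ([x, y, z] in m, in world coordinates, good to about 4 mm: a listed point, or the origin of a listed thing).
The state is a dict: "clock": time; "joints": joint angles; "joint_velocities": joint speeds; "effort": joint torques, N m; "tcp_pos": TCP position; "tcp_rot": TCP orientation; "ft_force": force on the tool from outside, world axes, zero at the start; "moment": the same for the moment, N m; "opening": opening from 0.0 (shut) to 1.0 (fully open).
Only numpy, scipy, OpenCV 4.12 (cv2) and the standard library are available. Lean on these libraries where they do the work, as an engineer would, in place of code of your own. Each camera call takes 0.05 s, during which the arm holds its last target.

## Task

Pop open the clear-lidded router-cutter box: with one fingertip on each of the two steel catches at its front, press both down together and keep them down until the lid has sprung up and come to rest ajar, then let go and back away. The spring does the opening: do not lift the lid by hand, and leave everything else on the bench where it is.

Things in the scene. Friction and masses are not known exactly. Their poses are not given: they have to be found in the camera images.
- cutter_box: grey plastic box with a clear, grey-framed lid over rows of router cutters, 150 deep x 230 wide x 66 high; it does not shift. Origin: centre of its underside; x from the front (catch side, turned to the robot) to the hinge at the back, y to its left. On the front wall are two steel rocking catches: a flat pad juts out to the front, and an upright hook behind it bites on the lid's front edge.
- pad_left: flat steel press pad of the left (+y) catch, 24 deep (box x) x 30 wide (box y), 3.5 thick, nothing under it. Origin: centre of its top face, 108 in front of the box's centre, 37 left of it, 46 above the bench at rest, 20 below the lid's top; its front edge is 3 higher than its rear and sinks as it is pressed. Its hook stands 62 high, 10 behind the pad's rear edge, and leans to within 3 of that edge when pressed.
- pad_right: the same on the box's right, 37 right of the box's centre: the pads are 74 apart, centre to centre, with a gap of 44 between them and about 30 of clear bench in front of them.
- catch_left (a joint): rocking angle of the left catch, rad: 0 at rest, 0.30 at its stop. The pad's centre sinks 23 mm per rad; under a 19 wide fingertip the stop comes with the tip about 5 below the pad's height at rest. A spring returns it: about 0.7 N starts it, 2 N frees the lid (at about 0.15), 4 N reaches the stop. With only one catch down the other still holds the lid; one let go with the lid down bites again.
- catch_right (a joint): the same for the right catch.
- lid (a joint): angle of the lid, rad: 0 shut (up to 0.01 while hooked), growing as it opens. Once both hooks are off, a spring raises it slowly against a damper, in about 3 s, to rest ajar at 0.18 to 0.29; it can be lifted further by hand, to 1.7.
- lid_edge (a point): middle of the upper front edge of the lid, 75 in front of the box's centre, 66 above the bench when shut, rising about 35 when the lid is ajar.
- stone: sharpening stone in a dark wooden holder, 215 x 78 x 44, beside the box. Origin: centre of its underside. Not to be moved, like all that follow.
- bridge_blank: dark wooden guitar bridge blank, 28 x 170 x 10, lying in front of the pads. Origin: centre of its underside, long axis its y.
- sanding_block: cork-faced wooden sanding block, 110 x 65 x 36. Origin: centre of its underside.
- fret_hammer: small hammer lying flat, 220 long, 26 high. Origin: middle of its length, on the underside.
- glue_bottle: white glue bottle, 60 across, 160 high. Origin: centre of its underside.
- screw_jar: glass jar with a steel cap, 68 across, 75 high. Origin: centre of its underside.
- mug: white mug, 80 across, 90 high, handle on its +y side. Origin: centre of its underside.

How it is judged:
On the way:
1. both catches are held down at once, a finger on each pad, while the lid springs up clear of the hooks (value of joint each of catch_left, catch_right above 0.1 rad and contact force between the fingers and pad_left above 0.3 N and contact force between the fingers and pad_right above 0.3 N and value of joint lid above 0.08 rad), for 0.2 s.
At the end, for the whole second after the job is handed in: The lid stands ajar where its spring holds it (0.13 to 0.33 rad), both catches are let go and back up (under 0.06 rad) (value of joint lid between 0.13 and 0.33 rad and value of joint each of catch_left, catch_right below 0.06 rad); the robot touches nothing.
It fails at once if the lid is lifted beyond where its spring takes it (over 0.40 rad) (value of joint lid above 0.4 rad).
It fails at once if something else on the bench is moved by more than 15 mm (distance of any of stone, bridge_blank, sanding_block, fret_hammer, glue_bottle, screw_jar, mug from where it was at the start of the episode above 0.015 m).
It also fails if it takes over 38 s, if anything falls off the work surface, if the arm or the gripper's body presses on something with over 40 N, if the wrist force passes 120 N, or if a joint passes its speed limit or range.

## Working session

There is one attempt and no reset: what is moved stays moved. The work goes in short steps, Python scripts to look and compute and a tool call to move; the robot and the scene stay as the last step left them, time stands still between calls to the robot, and variables do not carry over. Pictures are saved under pics/ and viewed, and the job is handed in when it is done.

Besides the shell and the picture viewer there is one more tool, called after "Request:" as a command line: name --argument value ..., lists and objects as JSON in quotes. move_arm: Moves the arm, as the interface text tells. Its arguments: {"type":"object","properties":{"commands":{"type":"array","items":{"type":"object","properties":{"jaw":{"type":"number"},"slide":{"type":"array","items":{"type":"number"}},"yaw":{"type":"number"}}}},"grip_force":{"type":"number"}},"required":["commands"]}

```bash
mkdir -p pics; ls; python3 - <<'E'
from station import *
import cv2,numpy as np
o=get_obs();print(o['clock'],o['tcp_pos'],o['tcp_rot'],o['opening'],nose_length)
for c in ['scene','top']:
    p=capture(c);cv2.imwrite(f'pics/{c}0.png',p['img'][:,:,::-1])
    for q in ['cutter_box','pad_left','pad_right','lid_edge','bridge_blank','stone','glue_bottle','mug','screw_jar','sanding_block','fret_hammer']:
        print(c,q,[(np.round(d['at'],4).tolist(),round(d['p'],2)) for d in place_of(p,q)[:2]])
E
```

```text
pics
0.0 [ 0.18724387 -0.49014333  0.29153177] [-7.88100418e-04  9.83412545e-01  1.81381213e-01 -2.88664660e-05] 0.9969477170575887 0.0655
scene cutter_box [([0.6272, -0.1642, 0.001], 0.69), ([0.7958, 0.0633, -0.0013], 0.66)]
scene pad_left [([0.6785, -0.4332, -0.0003], 0.63), ([0.5164, -0.1346, 0.0442], 0.57)]
scene pad_right [([0.5212, -0.2071, 0.044], 0.47)]
scene lid_edge [([0.5536, -0.1713, 0.0715], 0.71)]
scene bridge_blank [([0.4528, -0.1485, -0.0012], 0.68)]
scene stone [([0.6323, 0.1995, 0.0002], 0.86), ([0.4498, 0.4568, -0.0018], 0.35)]
scene glue_bottle [([0.6778, -0.4332, -0.0014], 0.56)]
scene mug [([0.797, -0.1099, -0.001], 0.89)]
scene screw_jar [([0.7966, 0.0647, -0.0013], 0.9)]
scene sanding_block [([0.4488, 0.455, 0.0034], 0.88), ([0.4547, -0.1496, -0.0002], 0.27)]
scene fret_hammer [([0.4312, -0.441, -0.0017], 0.64)]
top cutter_box [([0.6306, -0.1605, 0.0003], 0.67)]
top pad_left [([0.5225, -0.1308, 0.0442], 0.39)]
top pad_right [([0.5256, -0.2079, 0.0447], 0.49), ([0.8004, -0.1075, -0.0025], 0.48)]
top lid_edge [([0.5544, -0.1658, 0.0637], 0.73)]
top bridge_blank [([0.454, -0.1445, -0.0002], 0.67)]
top stone [([0.6335, 0.1948, 0.0031], 0.68), ([0.4339, -0.4368, 0.0009], 0.44)]
top glue_bottle [([0.6781, -0.4316, 0.0001], 0.74), ([0.7997, -0.1056, -0.0003], 0.28)]
top mug [([0.803, -0.1062, -0.002], 0.55)]
top screw_jar [([0.7952, 0.0665, 0.003], 0.88)]
top sanding_block []
top fret_hammer [([0.4318, -0.4375, -0.0001], 0.97)]
```

View pics/scene0.png

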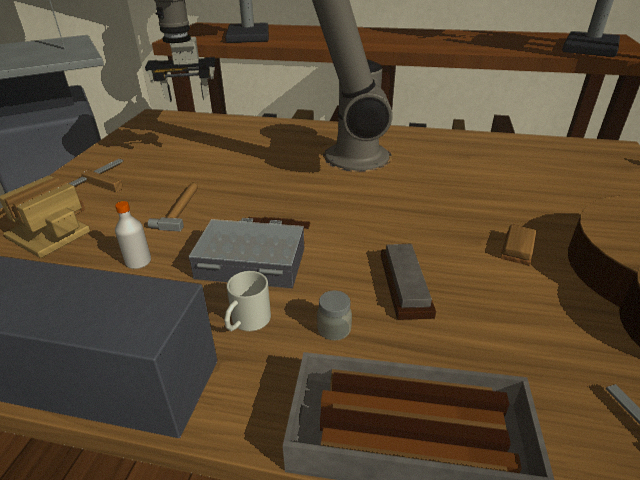

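View pics/top0.png

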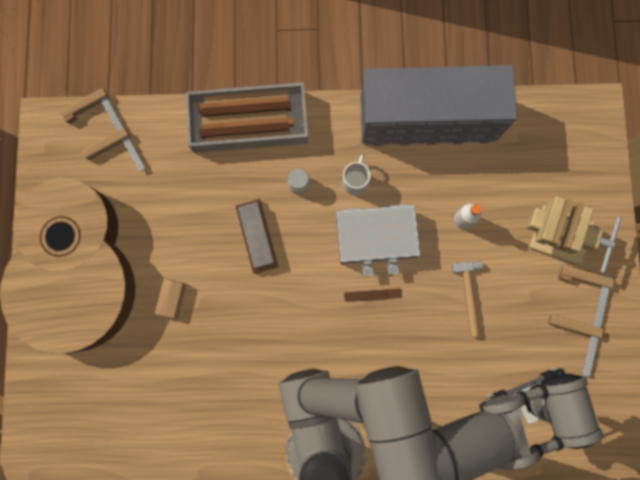

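The box is at about (0.63, -0.16), yawed about 3–4°, with the pads showing at (368,268) and (393,266) in the top view. I'll move above the pads and look with the wrist camera.

Request:
move_arm --commands '[{"jaw":0.35,"slide":[40,-18,4],"yaw":2},{"jaw":0.35,"slide":[80,-37,8],"yaw":4},{"jaw":0.35,"slide":[122,-56,12],"yaw":6},{"jaw":0.35,"slide":[165,-75,16],"yaw":8},{"jaw":0.35,"slide":[208,-95,20],"yaw":10},{"jaw":0.35,"slide":[250,-115,24],"yaw":12},{"jaw":0.35,"slide":[292,-134,28],"yaw":14},{"jaw":0.35,"slide":[335,-154,32],"yaw":16},{"jaw":0.35,"slide":[375,-172,36],"yaw":17},{"jaw":0.35,"slide":[407,-187,40],"yaw":17}]'

```text
clock: 2.2
tcp_pos: [0.5023, -0.1685, 0.2522]
tcp_rot: [0.0, 0.999, 0.034, 0.0]
ft_force: [0.1, -0.6, -0.8]
opening: 0.652
```

```bash
cat > h.py <<'E'
from station import *
import cv2,numpy as np
from scipy.spatial.transform import Rotation as Ro
def st():
    o=get_obs();q=o['tcp_rot'];R=Ro.from_quat([q[1],q[2],q[3],q[0]]).as_matrix()
    print(round(o['clock'],2),np.round(o['tcp_pos'],4),'xaxis',np.round(R[:,0],4),'op',round(o['opening'],3),'F',np.round(o['ft_force'],2));return o,R
E
python3 - <<'E'
from h import *
o,R=st()
p=capture('wrist');cv2.imwrite('pics/w1.png',p['img'][:,:,::-1])
np.savez('w1.npz',**{k:p[k] for k in ['img','depth','K','R','t']})
for q in ['cutter_box','pad_left','pad_right','lid_edge','bridge_blank']:
    print(q,[(np.round(d['at'],4).tolist(),round(d['p'],2)) for d in place_of(p,q)[:3]])
for q in ['pad_left','pad_right']:
    print(q,[(np.round(d['at'],4).tolist(),round(d['p'],2)) for d in look_for(p,q)[:3]])
p=capture('top')
for q in ['cutter_box','pad_left','pad_right','lid_edge']:
    print(q,[(np.round(d['at'],4).tolist(),round(d['p'],2)) for d in place_of(p,q)[:3]])
E
```

```text
2.2 [ 0.5023 -0.1685  0.2522] xaxis [9.976e-01 6.870e-02 6.000e-04] op 0.652 F [ 0.05 -0.61 -0.83]
cutter_box [([0.6266, -0.1645, 0.0032], 0.74)]
pad_left [([0.5161, -0.134, 0.0443], 0.77)]
pad_right [([0.5219, -0.2052, 0.046], 0.64)]
lid_edge [([0.5544, -0.1701, 0.0675], 0.72)]
bridge_blank [([0.4598, -0.1496, 0.0012], 0.68)]
pad_left [([0.5179, -0.1336, 0.0467], 0.69)]
pad_right [([0.5251, -0.2104, 0.0447], 0.68)]
cutter_box [([0.6288, -0.1625, 0.0004], 0.81)]
pad_left []
pad_right []
lid_edge [([0.5538, -0.168, 0.0645], 0.69)]
```

View pics/w1.png

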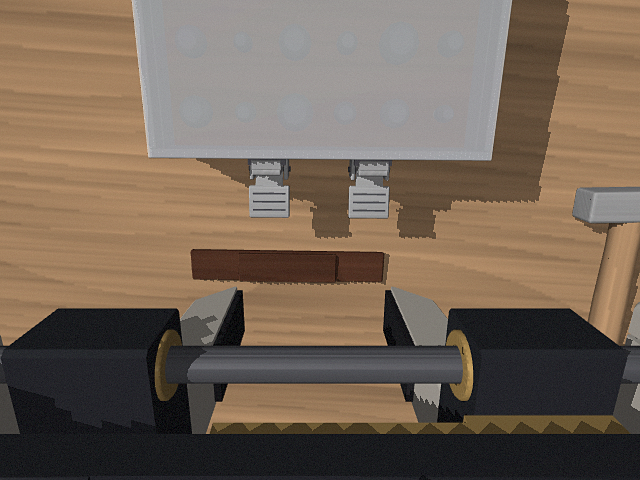

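```bash
python3 - <<'E'
import numpy as np
p=np.load('w1.npz');K,R,t,D=p['K'],p['R'],p['t'],p['depth']
print('cam',-R.T@t)
def w(u,v,z=None):
    r=R.T@(np.linalg.inv(K)@[u,v,1]);c=-R.T@t
    return c+r*((z-c[2])/r[2])
for n,(u0,u1) in dict(L=(249,289),Rr=(349,388)).items():
    f=w((u0+u1)/2,218,.0475);b=w((u0+u1)/2,185,.0445);print(n,f,b,(f+b)/2, 'width',np.linalg.norm(w(u0,200,.046)-w(u1,200,.046)), 'depth',f-b)
    for v in (190,200,213):
        d=D[v,(u0+u1)//2];print('   z',(R.T@(np.linalg.inv(K)@[(u0+u1)/2,v,1]*d-t)).round(4))
print('lid corners',w(150,158,.066),w(492,160,.066))
# finger lower tips
print(D[300:400:20,230],D[300:400:20,395])
for u,v in((238,290),(388,290),(220,400),(408,400)):
    print(u,v,D[v,u])
E
```

```text
cam [ 0.58167016 -0.16313426  0.34459287]
L [ 0.50580633 -0.13541841  0.0475    ] [ 0.52998318 -0.1342098   0.0445    ] [ 0.51789475 -0.13481411  0.046     ] width 0.02956094220144715 depth [-0.02417685 -0.00120861  0.003     ]
   z [ 0.5265 -0.1345  0.0458]
   z [ 0.5191 -0.1348  0.0459]
   z [ 0.5095 -0.1352  0.047 ]
Rr [ 0.51090444 -0.20939102  0.0475    ] [ 0.53501566 -0.20715684  0.0445    ] [ 0.52296005 -0.20827393  0.046     ] width 0.02883367801904183 depth [-0.02411121 -0.00223418  0.003     ]
   z [ 0.5315 -0.2074  0.0457]
   z [ 0.5239 -0.2084  0.0445]
   z [ 0.5144 -0.2092  0.0461]
lid corners [ 0.54634756 -0.05619038  0.066     ] [ 0.56080625 -0.28478907  0.066     ]
[0.15862541 0.14695048 0.14611416 0.08788418 0.08860396] [0.16195635 0.1503316  0.15051465 0.08658019 0.08801513]
238 290 0.17130317
388 290 0.17149505
220 400 0.13323762
408 400 0.13225034
```

Pads measured at (0.518,-0.135) and (0.523,-0.208), 73.6 mm apart at z about 0.046. The wrist view shows them at (269,201) and (368,201). Tool yaw matches the box. I'm descending to just above the pads, 8 mm forward of their centres so the gripper body clears the rising lid.

Request:
move_arm --commands '[{"jaw":0.35,"slide":[5,2,15],"yaw":0},{"jaw":0.35,"slide":[10,4,35],"yaw":0},{"jaw":0.35,"slide":[10,4,55],"yaw":0},{"jaw":0.35,"slide":[10,4,75],"yaw":0},{"jaw":0.35,"slide":[10,4,95],"yaw":0},{"jaw":0.35,"slide":[10,4,110],"yaw":0},{"jaw":0.35,"slide":[10,4,120],"yaw":0},{"jaw":0.35,"slide":[10,4,127],"yaw":0},{"jaw":0.35,"slide":[10,4,130],"yaw":0},{"jaw":0.35,"slide":[10,4,130],"yaw":0}]'

```text
clock: 3.85
tcp_pos: [0.5112, -0.174, 0.1223]
tcp_rot: [0.0, 0.999, 0.034, 0.0]
ft_force: [0.5, 0.4, 0.5]
opening: 0.649
```

```bash
python3 - <<'E'
from h import *
o,R=st()
p=capture('wrist');cv2.imwrite('pics/w2.png',p['img'][:,:,::-1])
E
```

```text
3.85 [ 0.5112 -0.174   0.1223] xaxis [9.977e-01 6.800e-02 1.000e-04] op 0.649 F [0.49 0.44 0.54]
```

View pics/w2.png

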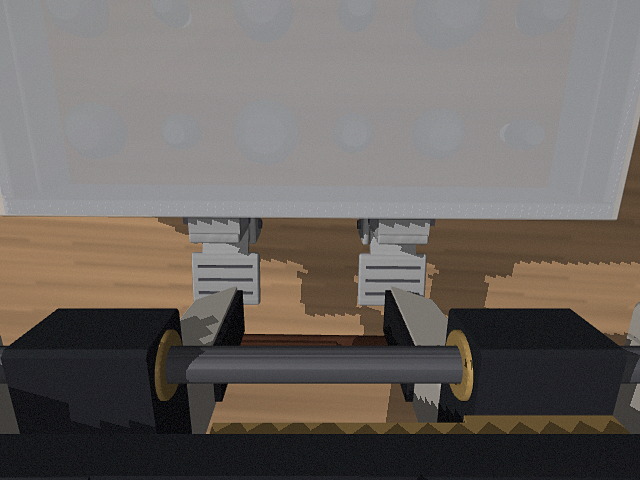

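```bash
python3 - <<'E'
from h import *
o,R=st()
p=capture('wrist');K,Rc,t,D=p['K'],p['R'],p['t'],p['depth']
def pr(x,y,z):
    X=o['tcp_pos']+R@np.array([x,y,z]);c=K@(Rc@X+t);return (c[:2]/c[2]).round(0),round(c[2],4)
for y in(-.030,.030):
  for x in(.0095,-.0095): print(x,y,pr(x,y,.0655))
def w(u,v):
    X=Rc.T@(np.linalg.inv(K)@[u,v,1]*D[v,u]-t); return (R.T@(X-o['tcp_pos'])*1000).round(1)
for u,v in((240,292),(230,297),(388,292),(398,297),(215,305),(410,305),(225,260),(225,300),(391,260),(391,300),(195,280),(257,280),(361,280),(423,280)): print(u,v,w(u,v))
E
```

```text
3.9 [ 0.5113 -0.174   0.1226] xaxis [9.977e-01 6.800e-02 6.000e-04] op 0.649 F [-0.1  -0.33 -0.64]
0.0095 -0.03 (array([241., 290.]), np.float64(0.1715))
-0.0095 -0.03 (array([243., 330.]), np.float64(0.1771))
0.0095 0.03 (array([385., 290.]), np.float64(0.1716))
-0.0095 0.03 (array([382., 330.]), np.float64(0.1772))
240 292 [  9.1 -30.2  63.9]
230 297 [ 10.7 -32.7  55.6]
388 292 [ 9.  31.2 64. ]
398 297 [10.9 33.4 55.1]
215 305 [ 10.9 -36.9  48.1]
410 305 [11.  36.5 48. ]
225 260 [ 18.  -38.9  78.3]
225 300 [ 10.5 -34.2  53.3]
391 260 [18.4 34.3 77.3]
391 300 [ 9.4 30.8 55.5]
195 280 [  9.3 -52.3  76.3]
257 280 [  8.8 -25.   77.4]
361 280 [ 9.4 21.3 76.1]
423 280 [ 9.1 49.  76.8]
```

Request:
move_arm --commands '[{"jaw":0.35,"slide":[1,-2,2],"yaw":0},{"jaw":0.35,"slide":[1,-2,5],"yaw":0},{"jaw":0.35,"slide":[1,-2,7],"yaw":0},{"jaw":0.35,"slide":[1,-2,9],"yaw":0},{"jaw":0.35,"slide":[1,-2,11],"yaw":0},{"jaw":0.35,"slide":[1,-2,13],"yaw":0},{"jaw":0.35,"slide":[1,-2,14],"yaw":0},{"jaw":0.35,"slide":[1,-2,15],"yaw":0},{"jaw":0.35,"slide":[1,-2,16],"yaw":0},{"jaw":0.35,"slide":[1,-2,16],"yaw":0}]'

```text
clock: 4.95
tcp_pos: [0.5118, -0.1718, 0.1062]
tcp_rot: [0.0, 0.999, 0.034, -0.0]
ft_force: [-3.4, -0.7, 4.1]
opening: 0.646
```

```bash
python3 - <<'E'
from h import *
o,R=st()
p=capture('wrist');cv2.imwrite('pics/w3.png',p['img'][:,:,::-1])
print([np.round(d['at'],4) for d in place_of(p,'lid_edge')[:1]])
for _ in range(4): capture('wrist');st()
E
```

```text
4.95 [ 0.5118 -0.1718  0.1062] xaxis [ 9.977e-01  6.810e-02 -2.000e-04] op 0.646 F [-3.4  -0.74  4.1 ]
[array([ 0.5579, -0.1658,  0.0721])]
5.1 [ 0.5118 -0.1718  0.1062] xaxis [ 9.977e-01  6.810e-02 -2.000e-04] op 0.651 F [-3.79 -0.03  3.7 ]
5.15 [ 0.5118 -0.1718  0.1063] xaxis [ 9.977e-01  6.800e-02 -2.000e-04] op 0.648 F [-3.03 -0.53  4.43]
5.2 [ 0.5118 -0.1718  0.1063] xaxis [ 9.977e-01  6.800e-02 -2.000e-04] op 0.652 F [-3.95 -0.6   3.82]
5.25 [ 0.5118 -0.1718  0.1062] xaxis [ 9.977e-01  6.800e-02 -2.000e-04] op 0.653 F [-3.3  -0.66  3.29]
```

View pics/w3.png

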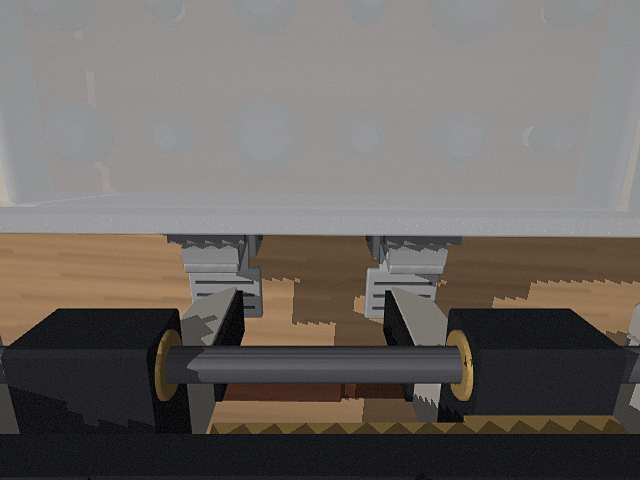

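Both fingers are on the pads and the lid may have been freed. I'll press 1 mm deeper, hold, and check the lid.

Request:
move_arm --commands '[{"jaw":0.35,"slide":[0,0,1],"yaw":0},{"jaw":0.35,"slide":[0,0,1],"yaw":0},{"jaw":0.35,"slide":[0,0,1],"yaw":0},{"jaw":0.35,"slide":[0,0,1],"yaw":0},{"jaw":0.35,"slide":[0,0,1],"yaw":0},{"jaw":0.35,"slide":[0,0,1],"yaw":0},{"jaw":0.35,"slide":[0,0,1],"yaw":0},{"jaw":0.35,"slide":[0,0,1],"yaw":0},{"jaw":0.35,"slide":[0,0,1],"yaw":0},{"jaw":0.35,"slide":[0,0,1],"yaw":0}]'

```text
clock: 6.25
tcp_pos: [0.5119, -0.1718, 0.1052]
tcp_rot: [0.0, 0.999, 0.034, -0.0]
ft_force: [-5.5, -0.4, 4.9]
opening: 0.647
```

```bash
python3 - <<'E'
from h import *
o,R=st()
p=capture('wrist');cv2.imwrite('pics/w4.png',p['img'][:,:,::-1])
print([np.round(d['at'],4) for d in place_of(p,'lid_edge')[:1]])
K,Rc,t,D=p['K'],p['R'],p['t'],p['depth']
for v in range(150,330,10): print(v,[ (Rc.T@(np.linalg.inv(K)@[u,v,1]*D[v,u]-t)).round(4).tolist() for u in (225,310)])
E
```

```text
6.25 [ 0.5119 -0.1718  0.1052] xaxis [ 9.977e-01  6.810e-02 -1.000e-04] op 0.647 F [-5.52 -0.44  4.87]
[array([ 0.5581, -0.1653,  0.0916])]
150 [[0.5809, -0.1441, 0.0885], [0.5822, -0.1662, 0.0866]]
160 [[0.5782, -0.144, 0.0878], [0.5797, -0.1664, 0.0872]]
170 [[0.5755, -0.1439, 0.0873], [0.5772, -0.1666, 0.0882]]
180 [[0.573, -0.1442, 0.0886], [0.5744, -0.1668, 0.0875]]
190 [[0.5703, -0.1442, 0.0886], [0.5719, -0.1669, 0.0887]]
200 [[0.568, -0.1446, 0.0903], [0.5693, -0.1671, 0.0892]]
210 [[0.5652, -0.1446, 0.0902], [0.5667, -0.1673, 0.0898]]
220 [[0.5629, -0.1449, 0.0916], [0.5642, -0.1675, 0.0907]]
230 [[0.5599, -0.1448, 0.091], [0.5617, -0.1676, 0.0919]]
240 [[0.5539, -0.1428, 0.0811], [0.5585, -0.1678, 0.0904]]
250 [[0.5513, -0.1431, 0.0825], [0.5255, -0.1693, 0.0]]
260 [[0.54, -0.1387, 0.061], [0.5195, -0.1697, -0.0017]]
270 [[0.5363, -0.1388, 0.0613], [0.5147, -0.1701, 0.0001]]
280 [[0.5234, -0.1345, 0.0401], [0.5086, -0.1705, -0.0012]]
290 [[0.5204, -0.1352, 0.0434], [0.5035, -0.1708, 0.0002]]
300 [[0.5205, -0.1371, 0.0528], [0.4983, -0.1711, 0.0013]]
310 [[0.5206, -0.1389, 0.0613], [0.4919, -0.1716, 0.0001]]
320 [[0.5189, -0.1398, 0.0657], [0.4861, -0.1719, 0.0001]]
```

View pics/w4.png

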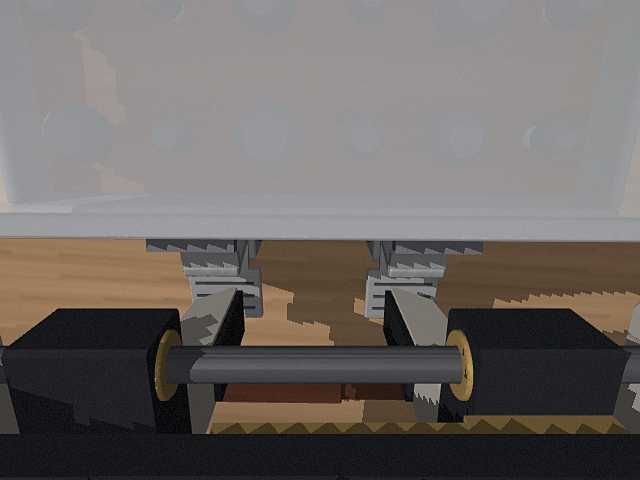

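The lid front edge (row 238) is at z 0.092 and rising. Holding until it settles.

Request:
move_arm --commands '[{"jaw":0.35,"slide":[0,0,0],"yaw":0},{"jaw":0.35,"slide":[0,0,0],"yaw":0},{"jaw":0.35,"slide":[0,0,0],"yaw":0},{"jaw":0.35,"slide":[0,0,0],"yaw":0},{"jaw":0.35,"slide":[0,0,0],"yaw":0},{"jaw":0.35,"slide":[0,0,0],"yaw":0},{"jaw":0.35,"slide":[0,0,0],"yaw":0},{"jaw":0.35,"slide":[0,0,0],"yaw":0},{"jaw":0.35,"slide":[0,0,0],"yaw":0},{"jaw":0.35,"slide":[0,0,0],"yaw":0}]'

```text
clock: 7.35
tcp_pos: [0.5119, -0.1718, 0.1052]
tcp_rot: [0.0, 0.999, 0.034, -0.0]
ft_force: [-4.3, 0.2, 4.5]
opening: 0.65
```

Request:
move_arm --commands '[{"jaw":0.35,"slide":[0,0,0],"yaw":0},{"jaw":0.35,"slide":[0,0,0],"yaw":0},{"jaw":0.35,"slide":[0,0,0],"yaw":0},{"jaw":0.35,"slide":[0,0,0],"yaw":0},{"jaw":0.35,"slide":[0,0,0],"yaw":0},{"jaw":0.35,"slide":[0,0,0],"yaw":0},{"jaw":0.35,"slide":[0,0,0],"yaw":0},{"jaw":0.35,"slide":[0,0,0],"yaw":0},{"jaw":0.35,"slide":[0,0,0],"yaw":0},{"jaw":0.35,"slide":[0,0,0],"yaw":0}]'

```text
clock: 8.35
tcp_pos: [0.5119, -0.1718, 0.1052]
tcp_rot: [0.0, 0.999, 0.034, -0.0]
ft_force: [-4.2, -0.7, 3.8]
opening: 0.649
```

```bash
python3 - <<'E'
from h import *
o,R=st()
p=capture('wrist');cv2.imwrite('pics/w5.png',p['img'][:,:,::-1])
print([np.round(d['at'],4) for d in place_of(p,'lid_edge')[:1]])
K,Rc,t,D=p['K'],p['R'],p['t'],p['depth']
for v in range(200,260,6): print(v,[ (Rc.T@(np.linalg.inv(K)@[u,v,1]*D[v,u]-t)).round(4).tolist() for u in (310,)])
E
```

```text
8.35 [ 0.5119 -0.1718  0.1052] xaxis [ 0.9977  0.068  -0.    ] op 0.649 F [-4.23 -0.71  3.83]
[array([ 0.5597, -0.1647,  0.0928])]
200 [[0.5706, -0.1671, 0.0952]]
206 [[0.5694, -0.1672, 0.0968]]
212 [[0.5677, -0.1673, 0.0963]]
218 [[0.566, -0.1674, 0.0958]]
224 [[0.5646, -0.1675, 0.0965]]
230 [[0.5633, -0.1676, 0.0975]]
236 [[0.5614, -0.1677, 0.0964]]
242 [[0.5301, -0.1691, 0.0011]]
248 [[0.5269, -0.1693, 0.0011]]
254 [[0.5236, -0.1695, 0.0006]]
```

The lid edge is at about 0.097 (0.21 rad), within the resting range. One more second of hold to confirm it has stopped.

Request:
move_arm --commands '[{"jaw":0.35,"slide":[0,0,0],"yaw":0},{"jaw":0.35,"slide":[0,0,0],"yaw":0},{"jaw":0.35,"slide":[0,0,0],"yaw":0},{"jaw":0.35,"slide":[0,0,0],"yaw":0},{"jaw":0.35,"slide":[0,0,0],"yaw":0},{"jaw":0.35,"slide":[0,0,0],"yaw":0},{"jaw":0.35,"slide":[0,0,0],"yaw":0},{"jaw":0.35,"slide":[0,0,0],"yaw":0},{"jaw":0.35,"slide":[0,0,0],"yaw":0},{"jaw":0.35,"slide":[0,0,0],"yaw":0}]'

```text
clock: 9.45
tcp_pos: [0.5119, -0.1718, 0.1052]
tcp_rot: [0.0, 0.999, 0.034, 0.0]
ft_force: [-4.3, -0.0, 3.1]
opening: 0.648
```

```bash
python3 - <<'E'
from h import *
o,R=st()
p=capture('wrist')
K,Rc,t,D=p['K'],p['R'],p['t'],p['depth']
for v in range(206,248,6): print(v,[ (Rc.T@(np.linalg.inv(K)@[u,v,1]*D[v,u]-t)).round(4).tolist() for u in (310,)])
E
```

```text
9.45 [ 0.5119 -0.1718  0.1052] xaxis [0.9977 0.068  0.    ] op 0.648 F [-4.26 -0.01  3.06]
206 [[0.5693, -0.1672, 0.0963]]
212 [[0.5674, -0.1673, 0.0952]]
218 [[0.5665, -0.1674, 0.0978]]
224 [[0.5651, -0.1675, 0.0981]]
230 [[0.5633, -0.1676, 0.0975]]
236 [[0.5618, -0.1677, 0.0978]]
242 [[0.5303, -0.1691, 0.0017]]
```

The lid is at rest. Releasing straight up, with a slight drift back.

Request:
move_arm --commands '[{"jaw":0.35,"slide":[0,0,-3],"yaw":0},{"jaw":0.35,"slide":[0,0,-7],"yaw":0},{"jaw":0.35,"slide":[-2,0,-14],"yaw":0},{"jaw":0.35,"slide":[-5,0,-25],"yaw":0},{"jaw":0.35,"slide":[-8,0,-40],"yaw":0},{"jaw":0.35,"slide":[-12,0,-60],"yaw":0},{"jaw":0.35,"slide":[-16,0,-85],"yaw":0},{"jaw":0.35,"slide":[-20,0,-110],"yaw":0},{"jaw":0.35,"slide":[-20,0,-130],"yaw":0},{"jaw":0.35,"slide":[-20,0,-140],"yaw":0}]'

```text
clock: 10.5
tcp_pos: [0.4924, -0.1735, 0.2479]
tcp_rot: [0.001, 0.999, 0.034, 0.002]
ft_force: [0.9, 0.3, 0.2]
opening: 0.649
```

```bash
python3 - <<'E'
from h import *
o,R=st()
p=capture('wrist');cv2.imwrite('pics/w6.png',p['img'][:,:,::-1])
for q in ['pad_left','pad_right','lid_edge','bridge_blank']:
    print(q,[(np.round(d['at'],4).tolist(),round(d['p'],2)) for d in place_of(p,q)[:2]])
st()
E
```

```text
10.5 [ 0.4924 -0.1735  0.2479] xaxis [0.9977 0.0679 0.0036] op 0.649 F [0.87 0.34 0.23]
pad_left []
pad_right [([0.523, -0.2072, 0.0469], 0.89)]
lid_edge [([0.561, -0.1666, 0.0976], 0.64)]
bridge_blank [([0.4531, -0.1476, 0.0005], 0.83)]
10.75 [ 0.4915 -0.1729  0.2443] xaxis [ 0.9977  0.068  -0.0015] op 0.649 F [ 0.38 -0.27 -0.03]
```

View pics/w6.png

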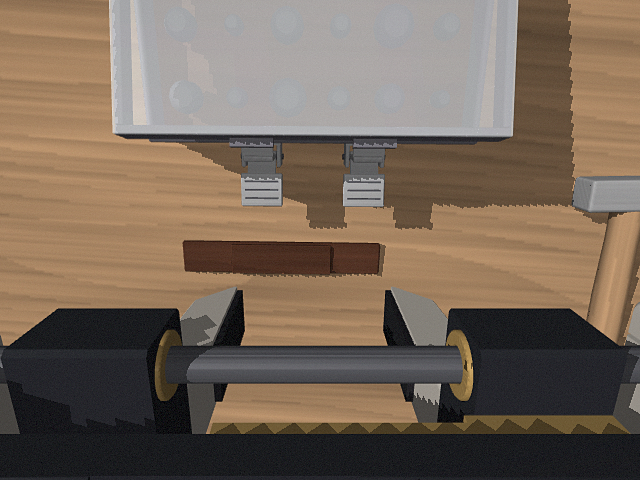

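The picture shows the lid ajar, with its edge at row 133 and z 0.098. Both pads are back up, at (262,192) and (363,192), and the bridge blank hasn't moved. The gripper is clear, so I'm handing in.

```bash
python3 -c "
from station import *
print(close_job())"
```

```text
the job is handed in; nothing more can be done
None
```

I popped the box open and handed the job in at about 11 s of the 38 s allowed. With one fingertip on each pad, I pressed both catches together and held them about 4.5 s until the lid stopped rising. I then lifted straight off and backed away; the lid was never touched by hand.

**Checks after backing away:**
- **Lid:** its front edge stands at z ≈ 0.098 m, which I work out as about 0.21 rad. Two readings a second apart at the end of the hold agreed.
- **Catches:** both pads look back up in the wrist picture. The network put the right pad at z 0.047; it did not report the left one, so that pad was judged from the picture only.
- **Gripper:** about 0.13 m above the pads with force readings near zero.
- **Other things on the bench:** the bridge blank reads within about 2 mm of its first scene and top readings. I did not measure the other items again, but the arm did not go near them while low.

**One oddity:** during the hold there was a sideways force of about 4–5 N pushing the tool back towards the robot, on top of 3–5 N upward. I took it for friction from the tilting pads. It was gone after release, and the lid did not move.

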